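# Take an inside measure in front of the bread bin and lock the tape

## Task

Find out how much worktop is free in front of the bread bin: take the tape measure off the chopping board, stand it on the worktop with its end hook caught over the worktop's front edge, and back the case away, square to that edge, until its back rests flat against the bin's front. Then press the key on top fully down so that the blade is locked and the reading stays, and leave the tape standing there. Do not shift the salt shaker, the spice jar or the egg timer.

Things in the scene. Friction and masses are not known exactly. Their poses are not given: they have to be found in the camera images.
- tape: Grey tape measure standing upright, about 0.5 kg: case 90 (x) x 38 (y, flat sides to grip) x 66 mm high. Origin: centre of its underside, z up, -x the way the blade comes out. At the start the blade is in, its end hook hanging free over the chopping board's edge. A weak spring (2 to 3 N) draws the blade in; up to 140 mm can be pulled out. Rubber soles hold the case where it is let go.
- hook (a point): Point on the tape's steel end hook, a plate 24 mm wide across the end of the blade that reaches 10 mm below the soles: its inner face (the one that catches an edge), 9 mm below the soles. Blade in: 63 mm ahead (-x) of the tape's origin, 18 mm ahead of the case. The blade lies 7 to 9 mm above the soles.
- tape_back (a point): Middle of the flat back of the tape's case, 45 mm behind (+x of) the tape's origin, 20 mm above its soles; the back is flat and upright from 5 to 44 mm.
- lock_top (a point): Middle of the top of the lock key, a ribbed black rubber key 32 x 22 mm on top of the tape's case, 2 mm ahead of the tape's origin, 76 mm above the soles until pressed; it sits 10 mm proud of the case.
- lock (a joint): Travel of the lock key, m: 0 up (blade free), 0.006 fully down (blade wedged). It stays where it is left; press slowly, it takes about 10 to 15 N.
- bread_bin: White steel bread bin with a wooden lid, fixed, 170 (x) x 200 (y) x 112 mm high, square to the worktop. Origin: centre of its underside.
- bin_front (a point): Middle of the bin's flat upright front face (towards the robot), 30 mm above the worktop; 85 mm in front (-x) of the bin's origin.
- front_edge (a point): Point on the worktop's front edge, at its upper corner, fixed; the edge is straight, along y, and the front below it is upright for 38 mm.
- board: Wooden chopping board lying on the hob, fixed, 150 x 180 x 15 mm, its underside 5 mm above the worktop; the tape stands on it at the start. Origin: centre of its underside.
- salt_shaker: Glass salt shaker with a grey top, 44 mm across, 90 mm high; bystander, origin under its centre.
- spice_jar: Spice jar with a red cap, 45 mm across, 106 mm high; bystander, origin under its centre.
- egg_timer: Red and white kitchen timer, 61 mm across, 52 mm high; bystander, origin under its centre.

How it is judged (in metres and radians):
On the way, in this order (a step that is already met when the one before it is completed fails the run):
1. the tape stands on the worktop with its end hook down over the front edge (world x of hook below 0.366 m and height (world z) of hook below -0.005 m and height (world z) of tape below 0.004 m and angle between tape's own z axis and vertical below 0.06 rad), for 0.1 s.
2. the hook is caught on the edge and the case, unlocked, has its back flat against the bin (all of step 1 and world x of hook above 0.357 m and x of tape_back in the frame of bin_front above -0.005 m and y of tape_back in the frame of bin_front between -0.085 and 0.085 m and angle between the x axis of tape and the x axis of bread_bin, either way round below 0.06 rad and value of joint lock below 0.003 m), for 0.1 s.
3. the lock key is pressed down (value of joint lock above 0.0045 m), for 0.1 s.
At the end, for the whole second after the job is handed in: The tape stands upright on the worktop at rest, its hook down over the front edge and within 5 mm of touching it, the case's back within 5 mm of the bin's front and square to it within 3.4 degrees, the lock key at least 4.5 of its 6 mm down (all of step 1 and world x of hook above 0.357 m and x of tape_back in the frame of bin_front above -0.005 m and y of tape_back in the frame of bin_front between -0.085 and 0.085 m and angle between the x axis of tape and the x axis of bread_bin, either way round below 0.06 rad and value of joint lock above 0.0045 m and linear speed of tape below 0.01 m/s).
It fails at once if the salt shaker is shifted by more than 30 mm (distance of salt_shaker from where it was at the start of the episode above 0.03 m).
It fails at once if the spice jar is shifted by more than 30 mm (distance of spice_jar from where it was at the start of the episode above 0.03 m).
It fails at once if the egg timer is shifted by more than 30 mm (distance of egg_timer from where it was at the start of the episode above 0.03 m).
It also fails if it takes over 54 s, if anything falls off the work surface, if the arm or the gripper's body presses on something with over 40 N, if the wrist force passes 120 N, or if a joint passes its speed limit or range.

## Robot

A 6-joint arm with a two-finger parallel gripper is mounted at the origin on a cart in front of the work surface, level with it; the furniture and walls round the work are solid. World frame = base frame: x ahead of the robot, y to its left, z up, the work surface at z = 0. Lengths are in m, angles in degrees, forces in N, time in s.
With the tool pointing down it reaches from about 0.3 to 0.75 m from the base axis. Payload 8.5 kg.
Tool frame: the origin (TCP) lies between the finger pads; the fingertips stand 19 mm ahead of it and the grasp point (between the pads) is the TCP (manip.finger_overhang is the distance from the TCP to the fingertips, in m); z points along the fingers, y is the line along which they close (so a half turn about z gives the same grasp; the last joint's range is limited). The gripper opens to 85 mm and grips with 20 to 120 N. Pads are 22 mm wide; open, the fingers measure 114 mm over their backs; the gripper's body (76 mm by 85 mm) begins 54 mm behind the grasp point. The pads swing forward as they close: fully open they stand 13 mm farther back than shut.
Start: joints at [-80.69, 21.807, 74.336, -0, 83.858, -12.336], TCP at [0.203, -0.511, 0.25] pointing down, gripper open.
Joint ranges: [-178.18, 178.18], [-50.72, 133.34], [12.68, 142.11], [-81.47, 261.47], [9.98, 163.14], [-165.26, 165.26]. Speed limits (degrees/s): [136.94, 136.94, 180, 180, 180, 180].

## Interface

Orientations are given as [roll, pitch, yaw] about the fixed x, y, z axes, in that order (R = Rz(yaw) Ry(pitch) Rx(roll)).
In Python, from cell import manip, cams gives the robot as it stands.
- The arm moves only by the tool carry_out, never from a script. Its argument "targets" is a list of rows, each a list of 3 entries, a list of its own where there are three numbers: the opening, from -1 (shut) to 1 (fully open), then the shift along the tool's x, y, z in units of 80 mm (1.0 is 80 mm), then the turn, a rotation vector about the tool's x, y, z in units of pi/2 rad (1.0 is pi/2 rad). A call has 1 to 12 rows; each row is the pose to reach, as a shift and turn from the pose commanded when the call began, along the tool's axes at that moment; what a row does not reach only later rows make up. A row lasts 1/10 s, in which the tool goes at most 50 mm and 8.59 degrees, less where a joint would pass 70% of its speed; a pose out of reach is approached as far as the arm can. A call with a number of a shift or a turn outside -1 to 1 is refused whole. A call with a gripper value outside its range is refused whole. The fingers move at their own pace and stop on an object; "grip_force" is the grip in N (left out, the last holds). Time passes only in rows, so rows that repeat a pose let the fingers close. It gives the time, the measured TCP pose, the force, the opening and the grip force at its end, in the units of the state.
- manip.get_obs(): the state, without advancing time (a new reading comes with each control period).
- cams.camera(name): name is "side" or "top"; returns the picture (420x560x3 uint8, red, green, blue); there is no depth.
- cams.camera_info(name): a dict with "vertical_fov" (degrees; the focal length in pixels is half the picture's height over the tangent of half this angle, whatever the lens; pixels are square), "cx", "cy" (the principal point, pixels), "k1" (the pictures are not rectified: a ray, as slopes to the right and down, at radius r is drawn at 1 + k1 r^2 times it, then the intrinsics apply), "rvec" (rotation vector, rad) and "tvec" (3), from world to camera coordinates, as OpenCV has them. Camera axes: x right, y down, z forward; pixel columns grow to the right and rows downward; lengths in m; the calibration is good to about 2 mm. A picture is of the moment at which its call begins. camera_info takes no time and is no camera call.
- manip.job_done(): hands the job in; it is judged then, once.
Trained networks look in the newest picture that a camera, given by its name, has taken for a name from the list of things; names that differ only in an ending like _2 or _b are one class to them, and where a whole thing is asked for, a point or a joint stands for the part that bears it (a point fixed in the world has none). Each returns a list of dicts, best first, with "p" (0 to 1); they miss things now and then, are a little off and sometimes report something else, mostly with a low value. They report only what shows in the picture. A call takes as long as a camera call.
- cams.spot_in(camera, thing): "rect" ([left, top, width, height] in pixels, round what is visible of it).
- cams.regions_of(camera, thing): "pixels" (420x560 bool, what is visible of it) and "rect" ([left, top, width, height] in pixels, round what is visible of it).
- cams.landmark_of(camera, thing): "centre" ([row, column] in pixels: a listed point, or the origin of a listed thing).
The state is a dict: "t": time; "q": joint angles; "joint_velocities": joint speeds; "joint_torque": joint torques, N m; "ee_pos": TCP position; "tcp_rot": TCP orientation; "ft_force": force on the tool from outside, world axes, zero at the start; "ft_torque": the same for the moment, N m; "gripper_width": finger opening in m; "grip_force": force on a finger pad.
Only numpy, scipy, OpenCV 4.12 (cv2) and the standard library are available. Lean on these libraries where they do the work, as an engineer would, in place of code of your own. Each camera call takes 0.05 s, during which the arm holds its last target. There are 200 camera calls.

## Working session

There is one attempt and no reset: what is moved stays moved. The work goes in short steps, Python scripts to look and compute and a tool call to move; the robot and the scene stay as the last step left them, time stands still between calls to the robot, and variables do not carry over. Pictures are saved under pics/ and viewed, at most 10 in all, crops included, and the job is handed in when it is done.

Besides the shell and the picture viewer there is one more tool, called after "Emit:" as a command line: name --argument value ..., lists and objects as JSON in quotes. carry_out: Moves the arm, as the interface text tells. Its arguments: {"type":"object","properties":{"targets":{"type":"array"},"grip_force":{"type":"number"}},"required":["targets"]}

```bash
mkdir -p pics; ls; cat > h.py <<'E'
import numpy as np, cv2
from cell import manip, cams
def cal(n):
    i=cams.camera_info(n); f=210/np.tan(np.radians(i["vertical_fov"])/2)
    R=cv2.Rodrigues(np.array(i["rvec"],float))[0]; return i,f,R,np.array(i["tvec"],float)
def ray(n,row,col):
    i,f,R,t=cal(n); d=np.array([(col-i["cx"])/f,(row-i["cy"])/f]); u=d.copy()
    for _ in range(30): u=d/(1+i["k1"]*(u@u))
    return -R.T@t, R.T@np.array([u[0],u[1],1])
def atz(n,row,col,z):
    o,d=ray(n,row,col); return o+d*(z-o[2])/d[2]
def tri(a,b):
    (o1,d1),(o2,d2)=ray("top",*a),ray("side",*b)
    s=np.linalg.lstsq(np.c_[d1,-d2],o2-o1,rcond=None)[0]
    p,q=o1+s[0]*d1,o2+s[1]*d2; return (p+q)/2,np.linalg.norm(p-q)
def proj(n,p):
    i,f,R,t=cal(n); c=R@np.array(p,float)+t; u=c[:2]/c[2]; u=u*(1+i["k1"]*(u@u))
    return [u[1]*f+i["cy"],u[0]*f+i["cx"]]
def both():
    t=cams.camera("top"); s=cams.camera("side"); return t,s
def lm(th):
    out=[]
    for n in("top","side"):
        r=cams.landmark_of(n,th); out.append(r[0] if r else None)
    return out
def save(name,im): cv2.imwrite("pics/"+name,im[:,:,::-1])
E
cat > a.py <<'E'
from h import *
np.set_printoptions(precision=4,suppress=True)
t,s=both(); save("t0.png",t); save("s0.png",s)
for n in("top","side"):
    i,f,R,tv=cal(n); print(n,-R.T@tv,f)
for th in "tape hook tape_back lock_top bread_bin bin_front front_edge board salt_shaker spice_jar egg_timer".split():
    a,b=lm(th)
    print(th,[ (np.round(x["centre"],1),round(x["p"],2)) if x else None for x in(a,b)], *(tri(a["centre"],b["centre"]) if a and b else ()), atz("top",*a["centre"],0) if a else "")
o=manip.get_obs(); print(o["t"],o["ee_pos"],o["tcp_rot"],o["gripper_width"],manip.finger_overhang)
E
python3 a.py
```

```text
pics
top [0.4176 0.0564 1.3151] 512.6382163152665
side [-0.3106  0.3222  0.7764] 544.499085864937
tape [(array([212.5, 226.7]), 0.78), (array([249.3, 217.7]), 0.9)] [0.5147 0.1815 0.0167] 0.0042465400503588786 [0.5154 0.181  0.    ]
hook [(array([236.5, 227. ]), 0.43), (array([273.6, 228.6]), 0.51)] [0.4533 0.1789 0.0037] 0.0029639953606311747 [0.4538 0.1807 0.    ]
tape_back [(array([197.5, 226.5]), 0.78), (array([231.2, 213.9]), 0.71)] [0.5509 0.1796 0.036 ] 0.003592882356779315 [0.5541 0.1813 0.    ]
lock_top [(array([211.1, 220.3]), 0.59), (array([222.6, 216.2]), 0.54)] [0.5113 0.1846 0.0922] 0.006180184291888862 [0.5192 0.1975 0.    ]
bread_bin [(array([167.2, 357.9]), 0.81), (array([191.7, 348. ]), 0.75)] [ 0.6281 -0.1612  0.0008] 0.0012669520529295136 [ 0.6285 -0.1608 -0.    ]
bin_front [(array([202.3, 362.4]), 0.96), (array([192.4, 347.6]), 0.16)] [ 0.5377 -0.1378  0.0698] 0.042061905256707666 [ 0.5364 -0.1696  0.    ]
front_edge [(array([273.4, 359.1]), 0.68), (array([267.9, 396.2]), 0.74)] [ 0.3562 -0.1508  0.0028] 0.010113528430509727 [ 0.3538 -0.1558  0.    ]
board [(array([206. , 213.5]), 0.87), (array([254.8, 202.6]), 0.65)] [ 0.5328  0.2146 -0.0046] 0.001781960119884705 [0.5327 0.2149 0.    ]
salt_shaker [(array([176.6, 282.1]), 0.55), (array([218.3, 270.6]), 0.59)] [ 0.6085  0.038  -0.012 ] 0.002085285522719027 [0.6064 0.0372 0.    ]
spice_jar [(array([153.8, 281. ]), 0.73), (array([201. , 261.6]), 0.77)] [ 0.6676  0.0404 -0.0045] 0.002979968481112314 [0.6663 0.0391 0.    ]
egg_timer [(array([218.2, 288.6]), 0.91), (array([245.3, 291.6]), 0.66)] [ 0.4995  0.0245 -0.0059] 0.005187948472703997 [0.4983 0.0222 0.    ]
1.2 [ 0.2029 -0.5112  0.2503] [-179.9995   -0.0029   21.646 ] 0.08559686513849267 0.019
```

View pics/t0.png

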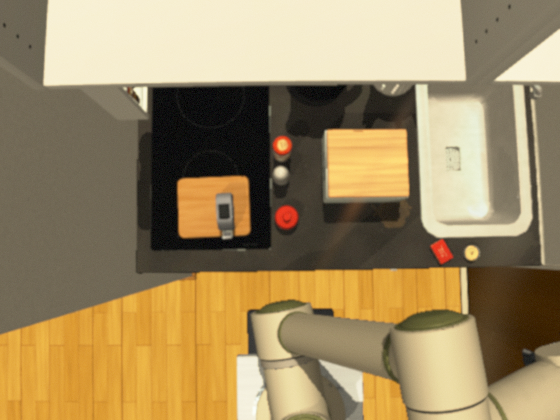

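View pics/s0.png

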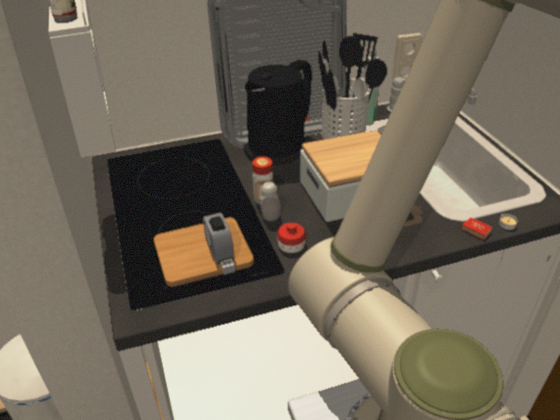

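The top view shows the tape at row 212, col 225, in line with x, with its hook towards the front edge. The bin front is at row ~203, and the timer, salt shaker and jar are around col 285. I'm moving above the tape now.

Emit:
carry_out --targets '[[1,[0.81,-0.35,0],[0,0,0.2405]],[1,[0.81,-0.35,0],[0,0,0.2405]],[1,[0.81,-0.35,0],[0,0,0.2405]],[1,[0.81,-0.35,0],[0,0,0.2405]]]' --grip_force 60

```text
t: 1.6
ee_pos: [0.2532, -0.4609, 0.2505]
tcp_rot: [180.0, -0.0, 0.0]
ft_force: [0.8, -0.0, 0.6]
gripper_width: 0.0856
grip_force: 0.0
```

Emit:
carry_out --targets '[[1,[0.4,-1,0],[0,0,0]],[1,[0.4,-1,0],[0,0,0]],[1,[0.4,-1,0],[0,0,0]]]'

```text
t: 1.9
ee_pos: [0.2855, -0.3784, 0.2506]
tcp_rot: [-180.0, -0.0, 0.3]
ft_force: [-1.1, 0.4, 0.0]
gripper_width: 0.0854
grip_force: 0.0
```

Emit:
carry_out --targets '[[1,[0.4,-1,0],[0,0,0]],[1,[0.4,-1,0],[0,0,0]],[1,[0.4,-1,0],[0,0,0]]]'

```text
t: 2.2
ee_pos: [0.3174, -0.299, 0.2506]
tcp_rot: [-180.0, -0.0, 0.3]
ft_force: [-0.5, 0.2, -1.0]
gripper_width: 0.0853
grip_force: 0.0
```

Emit:
carry_out --targets '[[1,[0.4,-1,0],[0,0,0]],[1,[0.4,-1,0],[0,0,0]],[1,[0.4,-1,0],[0,0,0]]]'

```text
t: 2.5
ee_pos: [0.3494, -0.2196, 0.2505]
tcp_rot: [-180.0, -0.0, 0.3]
ft_force: [-0.5, -0.2, -0.6]
gripper_width: 0.0852
grip_force: 0.0
```

Emit:
carry_out --targets '[[1,[0.4,-1,0],[0,0,0]],[1,[0.4,-1,0],[0,0,0]],[1,[0.4,-1,0],[0,0,0]]]'

```text
t: 2.8
ee_pos: [0.3816, -0.14, 0.2504]
tcp_rot: [-180.0, -0.0, 0.2]
ft_force: [0.2, -0.5, 0.4]
gripper_width: 0.0852
grip_force: 0.0
```

Emit:
carry_out --targets '[[1,[0.39,-1,0],[0,0,0]],[1,[0.39,-1,0],[0,0,0]],[1,[0.39,-1,0],[0,0,0]]]'

```text
t: 3.1
ee_pos: [0.4131, -0.0604, 0.2504]
tcp_rot: [-180.0, -0.0, 0.2]
ft_force: [0.0, -0.1, 0.9]
gripper_width: 0.0856
grip_force: 0.0
```

Emit:
carry_out --targets '[[1,[0.39,-1,0],[0,0,0]],[1,[0.39,-1,0],[0,0,0]],[1,[0.39,-1,0],[0,0,0]]]'

```text
t: 3.4
ee_pos: [0.4446, 0.0194, 0.2502]
tcp_rot: [-180.0, -0.0, 0.2]
ft_force: [-0.1, -0.5, 0.0]
gripper_width: 0.0847
grip_force: 0.0
```

Emit:
carry_out --targets '[[1,[0.39,-1,0],[0,0,0]],[1,[0.39,-1,0],[0,0,0]],[1,[0.39,-1,0],[0,0,0]]]'

```text
t: 3.7
ee_pos: [0.476, 0.0992, 0.25]
tcp_rot: [-180.0, -0.0, 0.2]
ft_force: [1.0, -0.9, 0.7]
gripper_width: 0.085
grip_force: 0.0
```

Emit:
carry_out --targets '[[1,[0.38,-1,0.6],[0,0,0]],[1,[0.38,-1,0.6],[0,0,0]],[1,[0.38,-1,0.6],[0,0,0]],[1,[0.38,-1,0.6],[0,0,0]],[1,[0.38,-1,0.6],[0,0,0]]]'

```text
t: 4.2
ee_pos: [0.5054, 0.1767, 0.203]
tcp_rot: [180.0, -0.1, -0.1]
ft_force: [0.3, 0.4, -0.3]
gripper_width: 0.0854
grip_force: 0.0
```

```bash
cat > b.py <<'E'
from h import *
import sys
np.set_printoptions(precision=4,suppress=True)
t,s=both(); k=sys.argv[1]
save(k+".png",cv2.resize(np.hstack([t[140:290,180:430],s[130:330,130:430][:150*1] if 0 else cv2.resize(s[130:330,130:450],(240,150))]),None,fx=1.6,fy=1.6,interpolation=cv2.INTER_CUBIC))
for th in sys.argv[2:]:
    a,b=lm(th)
    print(th,[ (np.round(x["centre"],1),round(x["p"],2)) if x else None for x in(a,b)], *(tri(a["centre"],b["centre"]) if a and b else ()))
o=manip.get_obs(); print(o["t"],o["ee_pos"],o["tcp_rot"],o["gripper_width"],o["ft_force"])
E
python3 b.py c1 tape hook tape_back lock_top
```

```text
tape [(array([215.3, 225.8]), 0.66), None]
hook [(array([236.9, 225.3]), 0.53), None]
tape_back [(array([201. , 364.1]), 0.73), None]
lock_top [None, None]
4.7 [0.5047 0.1787 0.2024] [179.9998  -0.0089   0.0015] 0.08521497278899018 [ 0.3811  0.1261 -0.1717]
```

View pics/c1.png

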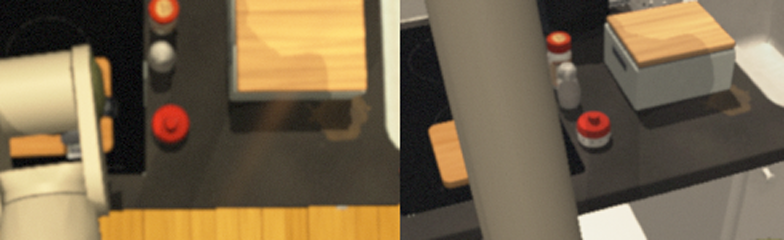

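The arm hides the tape in both views, but the earlier estimate is well inside the finger clearance. I'll descend and grip.

Emit:
carry_out --targets '[[1,[0,-0.03,0.5],[0,0,0]],[1,[0,-0.03,0.9],[0,0,0]],[1,[0,-0.03,0.9],[0,0,0]]]'

```text
t: 5.0
ee_pos: [0.5029, 0.1809, 0.1271]
tcp_rot: [179.9, 0.4, 0.0]
ft_force: [0.3, -0.6, -0.4]
gripper_width: 0.0854
grip_force: 0.0
```

Emit:
carry_out --targets '[[1,[0,0,0.3],[0,0,0]],[1,[0,0,0.6],[0,0,0]],[1,[0,0,0.8],[0,0,0]],[1,[0,0,0.8],[0,0,0]],[1,[0,0,0.8],[0,0,0]]]'

```text
t: 5.5
ee_pos: [0.5056, 0.1813, 0.0678]
tcp_rot: [-180.0, -0.1, 0.0]
ft_force: [-0.3, 0.0, 0.7]
gripper_width: 0.0852
grip_force: 0.0
```

Emit:
carry_out --targets '[[0.2,[0,0,0],[0,0,0]],[-0.2,[0,0,0],[0,0,0]],[-0.6,[0,0,0],[0,0,0]],[-1,[0,0,0],[0,0,0]],[-1,[0,0,0],[0,0,0]],[-1,[0,0,0],[0,0,0]],[-1,[0,0,0],[0,0,0]],[-1,[0,0,0],[0,0,0]]]'

```text
t: 6.3
ee_pos: [0.5051, 0.181, 0.0672]
tcp_rot: [180.0, -0.1, 0.0]
ft_force: [-1.4, -2.7, 4.6]
gripper_width: 0.0372
grip_force: 58.2
```

Emit:
carry_out --targets '[[-1,[0,0,-0.2],[0,0,0]],[-1,[0,0,-0.5],[0,0,0]],[-1,[0,0,-1],[0,0,0]],[-1,[0,0,-1],[0,0,0]]]'

```text
t: 6.7
ee_pos: [0.5064, 0.1815, 0.1504]
tcp_rot: [-179.9, -0.4, 0.0]
ft_force: [-0.0, 0.0, -4.7]
gripper_width: 0.0376
grip_force: 60.7
```

Emit:
carry_out --targets '[[-1,[-0.2,0.5,-0.2],[0,0,0]],[-1,[-0.4,1,-0.2],[0,0,0]],[-1,[-0.4,1,-0.2],[0,0,0]]]'

```text
t: 7.0
ee_pos: [0.4705, 0.0981, 0.1613]
tcp_rot: [179.9, 0.2, -0.2]
ft_force: [-0.2, -0.4, -5.1]
gripper_width: 0.0378
grip_force: 62.1
```

Emit:
carry_out --targets '[[-1,[-0.2,0.5,0],[0,0,0]],[-1,[-0.4,1,0],[0,0,0]],[-1,[-0.4,1,0],[0,0,0]]]'

```text
t: 7.3
ee_pos: [0.4389, 0.0183, 0.1612]
tcp_rot: [180.0, 0.2, -0.2]
ft_force: [0.1, 1.2, -5.6]
gripper_width: 0.0376
grip_force: 62.9
```

Emit:
carry_out --targets '[[-1,[-0.2,0.5,0],[0,0,0]],[-1,[-0.4,1,0],[0,0,0]],[-1,[-0.4,1,0],[0,0,0]]]'

```text
t: 7.6
ee_pos: [0.4075, -0.0617, 0.1615]
tcp_rot: [180.0, 0.1, -0.3]
ft_force: [-0.0, 0.8, -5.3]
gripper_width: 0.0379
grip_force: 63.3
```

Emit:
carry_out --targets '[[-1,[-0.1,0.5,0],[0,0,0]],[-1,[-0.1,1,0],[0,0,0]],[-1,[-0.1,1,0],[0,0,0]],[-1,[-0.1,1,0],[0,0,0]]]'

```text
t: 8.0
ee_pos: [0.4006, -0.1387, 0.1615]
tcp_rot: [-179.9, 0.1, -0.1]
ft_force: [0.1, 0.3, -5.8]
gripper_width: 0.0378
grip_force: 63.6
```

```bash
python3 b.py c2 tape hook tape_back lock_top bin_front front_edge
```

```text
tape [None, (array([213.1, 390.3]), 0.96)]
hook [(array([277.2, 356.6]), 0.6), (array([238.1, 400.2]), 0.5)] [ 0.349  -0.1356  0.093 ] 0.0021675319475549914
tape_back [None, (array([190.1, 377.3]), 0.61)]
lock_top [None, (array([180.1, 390.2]), 0.55)]
bin_front [(array([201.6, 364.3]), 0.81), (array([203.9, 367.5]), 0.89)] [ 0.5362 -0.1678  0.0297] 0.003649956644185392
front_edge [None, (array([268.4, 394. ]), 0.91)]
8.7 [ 0.4008 -0.1388  0.1623] [179.9996  -0.001    0.0037] 0.037597586338195446 [ 0.2712 -0.0832 -5.5463]
```

View pics/c2.png

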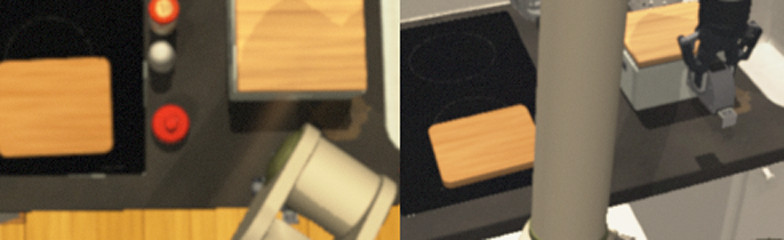

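Gripped and carried: the hook is at x≈0.349, ahead of the edge (~0.361), with the bin front at x≈0.537–0.543 and the bystanders untouched. Next I'll lower it.

Emit:
carry_out --targets '[[-1,[0,0,0.4],[0,0,0]],[-1,[0,0,0.8],[0,0,0]],[-1,[0,0,1],[0,0,0]],[-1,[0,0,1],[0,0,0]]]'

```text
t: 9.1
ee_pos: [0.4, -0.1384, 0.0808]
tcp_rot: [-179.9, 0.2, -0.0]
ft_force: [0.4, -0.1, -4.8]
gripper_width: 0.0378
grip_force: 63.5
```

Emit:
carry_out --targets '[[-1,[0,0,0.1],[0,0,0]],[-1,[0,0,0.2],[0,0,0]],[-1,[0,0,0.25],[0,0,0]],[-1,[0,0,0.3],[0,0,0]],[-1,[0,0,0.3],[0,0,0]]]'

```text
t: 9.6
ee_pos: [0.4007, -0.1388, 0.0581]
tcp_rot: [-180.0, 0.0, 0.0]
ft_force: [0.2, 0.4, -5.1]
gripper_width: 0.0375
grip_force: 63.5
```

```bash
python3 b.py c3 tape hook tape_back lock_top front_edge
```

```text
tape [None, (array([248.6, 384.1]), 0.83)]
hook [None, (array([273. , 394.9]), 0.46)]
tape_back [None, (array([229.4, 370.7]), 0.93)]
lock_top [None, (array([222.4, 385.1]), 0.38)]
front_edge [(array([177.2, 280.8]), 0.18), None]
10.2 [ 0.4008 -0.1389  0.0584] [179.9955  -0.0046   0.0025] 0.03786146880328681 [ 0.8974 -0.5858 -5.3049]
```

Emit:
carry_out --targets '[[-1,[0,0,0.03],[0,0,0]],[-1,[0,0,0.06],[0,0,0]],[-1,[0,0,0.09],[0,0,0]],[-1,[0,0,0.11],[0,0,0]],[-1,[0,0,0.11],[0,0,0]]]'

```text
t: 10.7
ee_pos: [0.4007, -0.1388, 0.0492]
tcp_rot: [-180.0, 0.0, -0.0]
ft_force: [-0.7, 0.0, -5.9]
gripper_width: 0.0376
grip_force: 63.5
```

Emit:
carry_out --targets '[[-1,[0,0,0.01],[0,0,0]],[-1,[0,0,0.02],[0,0,0]],[-1,[0,0,0.02],[0,0,0]]]'

```text
t: 11.0
ee_pos: [0.4008, -0.1389, 0.0479]
tcp_rot: [180.0, -0.0, 0.0]
ft_force: [-0.0, 0.2, -4.5]
gripper_width: 0.0378
grip_force: 63.5
```

Emit:
carry_out --targets '[[-1,[0,0,0.01],[0,0,0]],[-1,[0,0,0.02],[0,0,0]],[-1,[0,0,0.02],[0,0,0]]]'

```text
t: 11.3
ee_pos: [0.4007, -0.1389, 0.0471]
tcp_rot: [180.0, -0.0, 0.0]
ft_force: [-4.8, 0.2, 10.0]
gripper_width: 0.038
grip_force: 64.3
```

Contact at z 0.047 matches the soles standing on the worktop. I'll ease the load and draw the case back towards the bin.

Emit:
carry_out --targets '[[-1,[0,0,-0.008],[0,0,0]],[-1,[0,0,-0.008],[0,0,0]],[-1,[0.05,0,-0.008],[0,0,0]],[-1,[0.12,0,-0.008],[0,0,0]],[-1,[0.2,0,-0.008],[0,0,0]],[-1,[0.3,0,-0.008],[0,0,0]],[-1,[0.4,0,-0.008],[0,0,0]],[-1,[0.4,0,-0.008],[0,0,0]]]'

```text
t: 12.1
ee_pos: [0.4305, -0.1378, 0.0472]
tcp_rot: [-179.9, 0.4, 0.1]
ft_force: [-15.7, 1.1, 16.1]
gripper_width: 0.0377
grip_force: 63.1
```

```bash
python3 b.py c4 tape hook tape_back lock_top bin_front front_edge
```

```text
tape [None, (array([242. , 370.7]), 0.61)]
hook [(array([151.5, 279.4]), 0.35), (array([276. , 387.6]), 0.49)] [ 0.5869 -0.0841 -0.1377] 0.3348804152516756
tape_back [None, (array([224.5, 365.2]), 0.96)]
lock_top [None, (array([220.5, 376.6]), 0.44)]
bin_front [(array([199.6, 363.8]), 0.94), (array([205.4, 368.1]), 0.97)] [ 0.5413 -0.1702  0.0209] 0.0006992447463975342
front_edge [None, (array([267.1, 398.2]), 0.87)]
12.8 [ 0.4304 -0.1378  0.0472] [-179.8713    0.3172    0.0472] 0.03764687700725787 [-13.5572   2.2502  14.3402]
```

View pics/c4.png

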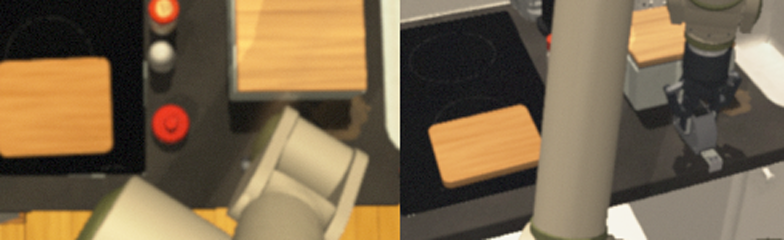

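The side view shows the tape pulled back with a white plate in front of it. I can't tell yet whether the hook is over the edge, so I'll zoom in.

```bash
cat > z.py <<'E'
from h import *
import sys
s=cams.camera("side"); im=s[190:310,320:480].copy()
im=cv2.resize(im,None,fx=5,fy=5,interpolation=cv2.INTER_CUBIC)
im=np.ascontiguousarray(im)
def dot(p,c):
    r,q=proj("side",p); cv2.circle(im,(int((q-320)*5+2),int((r-190)*5+2)),3,c,-1)
for y in(-.2,-.138,-.08):
    dot([.361,y,0],(255,0,0))
o=manip.get_obs()["ee_pos"]
dot([o[0]+.0105-.063,o[1],-.009],(0,255,0)); dot([.361,o[1],-.009],(0,0,255))
dot([o[0]+.0105-.063,o[1],.008],(255,255,0))
save(sys.argv[1],im)
for x in ([.361,-.138,-.009],[.361,-.138,0],[.361,-.138,.008],[o[0]-.0525,-.138,-.009],[o[0]-.0525,-.138,.001]): print(x,np.round(proj("side",x),1))
E
python3 z.py z1.png
```

```text
[0.361, -0.138, -0.009] [271.9 391.3]
[0.361, -0.138, 0] [268.7 391.8]
[0.361, -0.138, 0.008] [265.9 392.3]
[np.float64(0.37792120629843134), -0.138, -0.009] [266.4 387.4]
[np.float64(0.37792120629843134), -0.138, 0.001] [262.8 388. ]
```

View pics/z1.png

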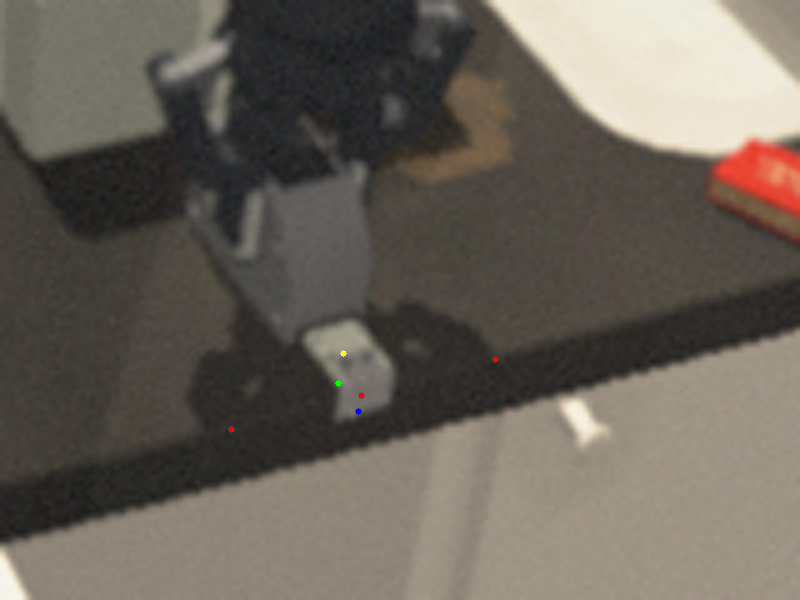

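The hook plate hangs over the edge at the blue dot and the blade is partly out, so it's caught. I'll lighten the load a little and keep going back.

Emit:
carry_out --targets '[[-1,[0,0,-0.01],[0,0,0]],[-1,[0.07,0,-0.01],[0,0,0]],[-1,[0.15,0,-0.01],[0,0,0]],[-1,[0.25,0,-0.01],[0,0,0]],[-1,[0.35,0,-0.01],[0,0,0]],[-1,[0.45,0,-0.01],[0,0,0]],[-1,[0.5,0,-0.01],[0,0,0]],[-1,[0.5,0,-0.01],[0,0,0]]]'

```text
t: 13.65
ee_pos: [0.4733, -0.1389, 0.0477]
tcp_rot: [180.0, -0.0, 0.0]
ft_force: [-3.4, 1.1, -5.0]
gripper_width: 0.0376
grip_force: 60.5
```

Emit:
carry_out --targets '[[-1,[0.03,0,0],[0,0,0]],[-1,[0.06,0,0],[0,0,0]],[-1,[0.08,0,0],[0,0,0]],[-1,[0.08,0,0],[0,0,0]]]'

```text
t: 14.05
ee_pos: [0.4793, -0.1389, 0.0478]
tcp_rot: [-180.0, -0.0, -0.0]
ft_force: [-2.3, 1.0, -5.2]
gripper_width: 0.0374
grip_force: 60.2
```

Emit:
carry_out --targets '[[-1,[0.02,0,0],[0,0,0]],[-1,[0.04,0,0],[0,0,0]],[-1,[0.04,0,0],[0,0,0]]]'

```text
t: 14.35
ee_pos: [0.4821, -0.1388, 0.0477]
tcp_rot: [-180.0, 0.1, 0.0]
ft_force: [-5.0, 1.5, -5.4]
gripper_width: 0.0374
grip_force: 60.1
```

Emit:
carry_out --targets '[[-1,[0.015,0,0],[0,0,0]],[-1,[0.03,0,0],[0,0,0]],[-1,[0.03,0,0],[0,0,0]]]'

```text
t: 14.65
ee_pos: [0.4825, -0.1386, 0.0474]
tcp_rot: [-179.9, 0.3, 0.1]
ft_force: [-14.4, -1.3, -0.2]
gripper_width: 0.038
grip_force: 60.4
```

The case touches the bin at tool x 0.482, as expected. I'll settle the soles, ease the push and release.

Emit:
carry_out --targets '[[-1,[-0.01,0,0.006],[0,0,0]],[-1,[-0.01,0,0.012],[0,0,0]],[-1,[-0.01,0,0.012],[0,0,0]]]'

```text
t: 14.95
ee_pos: [0.4825, -0.1387, 0.0472]
tcp_rot: [-180.0, 0.2, 0.0]
ft_force: [-12.6, 0.3, 5.7]
gripper_width: 0.0378
grip_force: 61.2
```

```bash
python3 b.py c5 tape hook tape_back bin_front; python3 z.py z2.png
```

```text
tape [None, (array([253.1, 200.8]), 0.74)]
hook [None, (array([275.9, 389.9]), 0.58)]
tape_back [None, (array([210.8, 354.1]), 0.92)]
bin_front [None, (array([203.1, 371.7]), 0.84)]
15.45 [ 0.4825 -0.1387  0.0472] [-179.979     0.2016    0.0506] 0.03763103354562786 [-13.549    0.347    4.0291]
[0.361, -0.138, -0.009] [271.9 391.3]
[0.361, -0.138, 0] [268.7 391.8]
[0.361, -0.138, 0.008] [265.9 392.3]
[np.float64(0.4299391627836859), -0.138, -0.009] [250.1 376. ]
[np.float64(0.4299391627836859), -0.138, 0.001] [246.6 376.5]
```

View pics/z2.png

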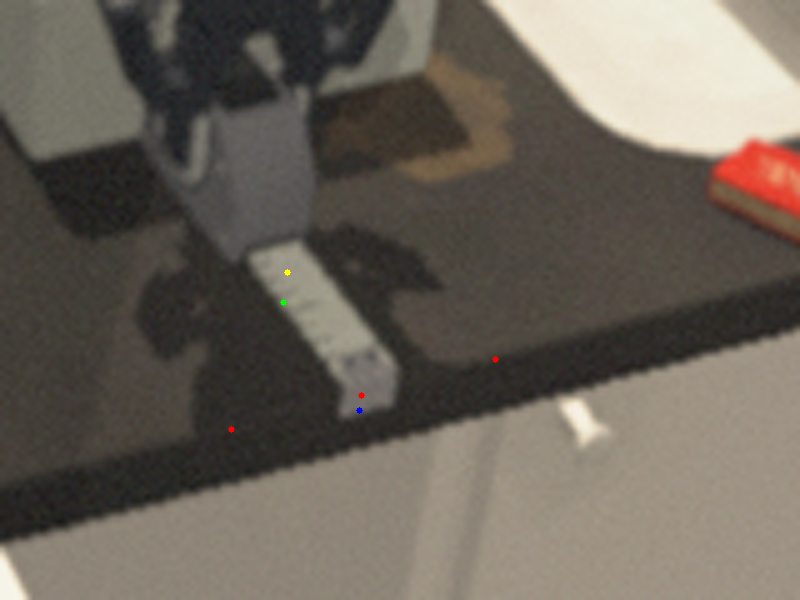

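The blade is fully drawn with the hook over the edge (rows 390–415 in the crop), and the case back is against the bin. Releasing, then rising above the key with the fingers shut.

Emit:
carry_out --targets '[[0,[0,0,0],[0,0,0]],[0.5,[0,0,0],[0,0,0]],[0.8,[0,0,0],[0,0,0]],[0.8,[0,0,0],[0,0,0]],[0.8,[0,0,0],[0,0,0]]]'

```text
t: 16.0
ee_pos: [0.4843, -0.139, 0.0469]
tcp_rot: [180.0, -0.0, 0.0]
ft_force: [-0.1, -0.3, 0.2]
gripper_width: 0.0768
grip_force: 0.0
```

Emit:
carry_out --targets '[[0.8,[0,0,-0.3],[0,0,0]],[0.8,[0,0,-0.7],[0,0,0]],[0.8,[0,0,-1],[0,0,0]],[-1,[0.1,0,-1],[0,0,0]],[-1,[0.1,0,-1],[0,0,0]],[-1,[0.1,0,-1],[0,0,0]],[-1,[0.1,0,-1],[0,0,0]],[-1,[0.1,0,-1],[0,0,0]],[-1,[0.1,0,-1],[0,0,0]],[-1,[0.1,0,-1],[0,0,0]]]'

```text
t: 17.0
ee_pos: [0.4919, -0.1389, 0.1266]
tcp_rot: [-180.0, 0.0, -0.0]
ft_force: [-0.0, -0.1, -0.1]
gripper_width: 0.0005
grip_force: 0.0
```

```bash
python3 b.py c6 tape hook tape_back lock_top; python3 z.py z3.png; python3 -c "
from h import *
for p in ([.491,-.139,.076],[.493,-.139,0],[.538,-.139,.02]): print(p,np.round(proj('side',p),1))"
```

```text
tape [(array([222. , 350.2]), 0.44), (array([231.3, 364.7]), 0.86)] [ 0.4858 -0.1371 -0.0015] 0.0009281696341401466
hook [None, (array([274.4, 390.8]), 0.86)]
tape_back [None, (array([209.2, 357.2]), 0.9)]
lock_top [(array([219.9, 350.9]), 0.52), None]
17.5 [ 0.492  -0.1389  0.1268] [-179.9997   -0.0011    0.0007] 0.0001369008082319115 [-0.0416 -0.3402  0.4772]
[0.361, -0.138, -0.009] [271.9 391.3]
[0.361, -0.138, 0] [268.7 391.8]
[0.361, -0.138, 0.008] [265.9 392.3]
[np.float64(0.43946710033723724), -0.138, -0.009] [247.3 374. ]
[np.float64(0.43946710033723724), -0.138, 0.001] [243.8 374.5]
[0.491, -0.139, 0.076] [201.7 367.5]
[0.493, -0.139, 0] [228.6 363.9]
[0.538, -0.139, 0.02] [209.4 355.9]
```

View pics/z3.png

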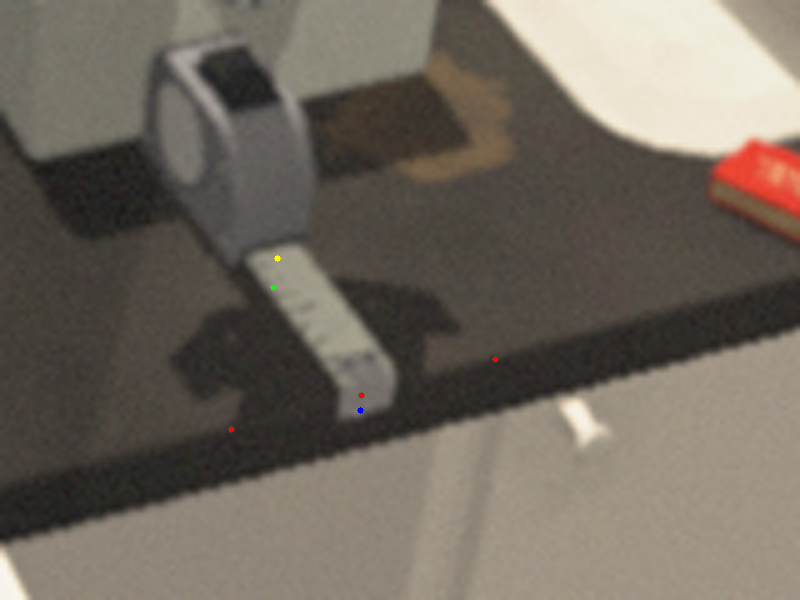

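The tape stands on its own and the key is visible at about row 205, col 367, under the tool. Pressing slowly.

Emit:
carry_out --targets '[[-1,[-0.02,0,0.2],[0,0,0]],[-1,[-0.02,0,0.34],[0,0,0]],[-1,[-0.02,0,0.36],[0,0,0]],[-1,[-0.02,0,0.37],[0,0,0]],[-1,[-0.02,0,0.37],[0,0,0]]]'

```text
t: 18.05
ee_pos: [0.4906, -0.1389, 0.0975]
tcp_rot: [180.0, -0.0, 0.0]
ft_force: [0.3, 0.2, -0.6]
gripper_width: 0.0001
grip_force: 0.0
```

Emit:
carry_out --targets '[[-1,[0,0,0.01],[0,0,0]],[-1,[0,0,0.02],[0,0,0]],[-1,[0,0,0.03],[0,0,0]],[-1,[0,0,0.04],[0,0,0]],[-1,[0,0,0.05],[0,0,0]],[-1,[0,0,0.06],[0,0,0]],[-1,[0,0,0.06],[0,0,0]]]'

```text
t: 18.75
ee_pos: [0.4904, -0.1389, 0.0923]
tcp_rot: [180.0, -0.0, 0.0]
ft_force: [0.6, -0.6, 0.7]
gripper_width: -0.0002
grip_force: 0.3
```

Emit:
carry_out --targets '[[-1,[0,0,0.01],[0,0,0]],[-1,[0,0,0.02],[0,0,0]],[-1,[0,0,0.03],[0,0,0]],[-1,[0,0,0.03],[0,0,0]]]'

```text
t: 19.15
ee_pos: [0.4905, -0.1389, 0.09]
tcp_rot: [180.0, -0.0, -0.0]
ft_force: [1.1, -1.1, 3.4]
gripper_width: 0.0001
grip_force: 1.3
```

Emit:
carry_out --targets '[[-1,[0,0,0.01],[0,0,0]],[-1,[0,0,0.02],[0,0,0]],[-1,[0,0,0.02],[0,0,0]]]'

```text
t: 19.45
ee_pos: [0.4907, -0.139, 0.089]
tcp_rot: [180.0, -0.1, 0.0]
ft_force: [-0.4, 0.7, 9.1]
gripper_width: -0.0001
grip_force: 4.4
```

Emit:
carry_out --targets '[[-1,[0,0,0.01],[0,0,0]],[-1,[0,0,0.02],[0,0,0]],[-1,[0,0,0.03],[0,0,0]],[-1,[0,0,0.03],[0,0,0]]]'

```text
t: 19.85
ee_pos: [0.491, -0.1392, 0.0888]
tcp_rot: [179.9, -0.2, 0.0]
ft_force: [-6.3, 3.4, 31.1]
gripper_width: 0.0
grip_force: 15.6
```

Emit:
carry_out --targets '[[-1,[0,0,0.01],[0,0,0]],[-1,[0,0,0.02],[0,0,0]],[-1,[0,0,0.02],[0,0,0]]]'

```text
t: 20.15
ee_pos: [0.4913, -0.1393, 0.0886]
tcp_rot: [179.8, -0.3, 0.0]
ft_force: [-9.8, 5.4, 45.9]
gripper_width: 0.0001
grip_force: 22.9
```

Emit:
carry_out --targets '[[-1,[0,0,0.01],[0,0,0]],[-1,[0,0,0.02],[0,0,0]],[-1,[0,0,0.02],[0,0,0]]]'

```text
t: 20.45
ee_pos: [0.4916, -0.1395, 0.0884]
tcp_rot: [179.8, -0.4, 0.0]
ft_force: [-13.5, 5.7, 60.8]
gripper_width: -0.0001
grip_force: 30.3
```

The tool stopped hard at z 0.0888, where the key's fully-down top (70 mm) should be. I'll back off and check.

Emit:
carry_out --targets '[[-1,[0,0,-0.05],[0,0,0]],[-1,[0,0,-0.12],[0,0,0]],[-1,[0,0,-0.5],[0,0,0]],[-1,[0,0,-1],[0,0,0]],[-1,[0,0,-1],[0,0,0]]]'

```text
t: 20.95
ee_pos: [0.4919, -0.1397, 0.1666]
tcp_rot: [179.8, -0.4, 0.0]
ft_force: [0.8, 1.0, -1.0]
gripper_width: -0.0001
grip_force: 0.0
```

```bash
python3 b.py c7 tape hook tape_back lock_top salt_shaker egg_timer spice_jar; python3 z.py z4.png; python3 -c "
import cv2,numpy as np
a=cv2.imread('pics/z3.png')[0:280,100:360];b=cv2.imread('pics/z4.png')[0:280,100:360]
cv2.imwrite('pics/d.png',cv2.resize(np.hstack([a,b]),None,fx=1.5,fy=1.5))"
```

```text
tape [(array([221.8, 350.3]), 0.64), (array([228. , 364.6]), 0.82)] [ 0.4858 -0.1359  0.0083] 0.0008913437721761516
hook [(array([151.5, 280.7]), 0.43), (array([272.3, 391.1]), 0.88)] [ 0.5825 -0.088  -0.1216] 0.33698889913725916
tape_back [None, (array([210.1, 351.4]), 0.83)]
lock_top [(array([222.8, 354.6]), 0.46), (array([205.5, 367. ]), 0.62)] [ 0.4806 -0.1347  0.0747] 0.0032130019514211693
salt_shaker [(array([175.5, 284.6]), 0.53), None]
egg_timer [(array([219.8, 287.5]), 0.88), (array([212.5, 354.9]), 0.67)] [ 0.4586 -0.0253  0.1099] 0.12112595826658369
spice_jar [(array([155.1, 282.4]), 0.7), (array([228.2, 363. ]), 0.66)] [ 0.5997 -0.0623 -0.0266] 0.2365956169821734
21.75 [ 0.4904 -0.1389  0.1628] [179.999   -0.0006   0.0003] -0.0001835902323947115 [0.1261 0.2817 0.3544]
[0.361, -0.138, -0.009] [271.9 391.3]
[0.361, -0.138, 0] [268.7 391.8]
[0.361, -0.138, 0.008] [265.9 392.3]
[np.float64(0.43786253457511853), -0.138, -0.009] [247.7 374.3]
[np.float64(0.43786253457511853), -0.138, 0.001] [244.3 374.8]
```

View pics/d.png

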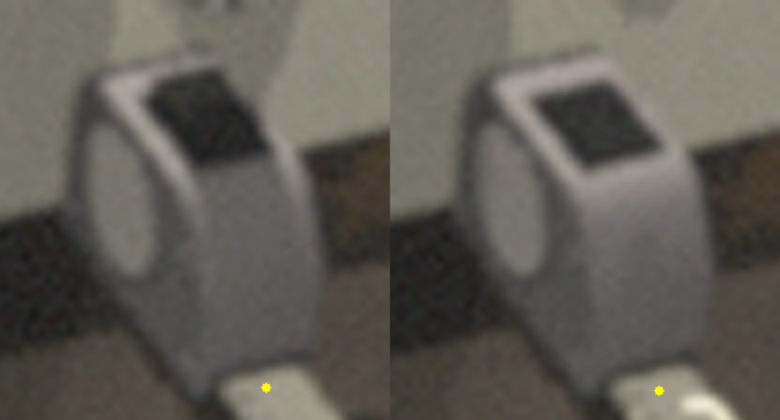

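The key now sits visibly lower in the case, and neither the tape nor the bystanders have moved. Handing in.

```bash
python3 -c "
from cell import manip
print(manip.job_done())"
```

```text
the job is handed in; nothing more can be done
None
```

The job is handed in at about 22 s of the 54 s allowed, with no verdict returned: by my own checks the tape stands against the bin, its hook is over the worktop's front edge, the lock key is down, and nothing else appears to have moved.

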